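# Zero a press-to-turn step attenuator and set it by clicks

### The arm

A 7-joint arm with a two-finger parallel gripper is mounted at the origin on the work surface. World frame = base frame: x ahead of the robot, y to its left, z up, the work surface at z = 0. Lengths are in mm, angles in rad, forces in N, time in s.
With the tool pointing down it reaches from about 400 to 875 mm from the base axis. Payload 4.4 kg.
Tool frame: the origin (TCP) lies at the very end of the fingers, on their centre line; the grasp point (between the pads) lies 19 mm behind it; z points along the fingers, y is the line along which they close (so a half turn about z gives the same grasp; the last joint's range is limited). The gripper opens to 85 mm and grips with 20 to 120 N. Pads are 22 mm wide; open, the fingers measure 114 mm over their backs; the gripper's body (76 mm by 85 mm) begins 54 mm behind the grasp point. The pads swing forward as they close: fully open they stand 13 mm farther back than shut.
Start: joints at [1.088, 0.628, 0.038, 1.517, -0.027, 0.996, -0.02], TCP at [263.172, -594.355, 231.313] pointing down, gripper open.
Joint ranges: [-3.06, 3.06], [-0.37, 2.12], [-1.25, 1.32], [0.18, 2.47], [-1.1, 4.24], [0.23, 1.98], [-2.94, 2.94]. Speed limits (rad/s): [2.57, 2.57, 3.14, 3.14, 3.14, 3.14, 3.14].

### API

Orientations are given as [roll, pitch, yaw] about the fixed x, y, z axes, in that order (R = Rz(yaw) Ry(pitch) Rx(roll)).
In Python, from cell import ctrl gives the robot as it stands.
- The arm moves only by the tool step_arm, never from a script. Its argument "series" is a list that holds one entry, the list of rows, each a list of 7 numbers: the turn, a rotation vector about the tool's x, y, z as a fraction of full scale, then the shift along the tool's x, y, z as a fraction of full scale, then the closure, from 0 (fully open) to 1 (shut). In form: [[[ax, ay, az, tx, ty, tz, gripper], ...]]. A call has 1 to 12 rows; each row shifts and turns the commanded pose from where the row before left it, along the tool's axes as they then stand; what a row does not reach is not made up. Full scale, the value 1, is 150 mm for a shift and 45 degrees for a turn. A row lasts 1/10 s, in which the tool goes at most 50 mm and 8.59 degrees, less where a joint would pass 70% of its speed; a pose out of reach is approached as far as the arm can. A call with a number of a shift or a turn outside -1 to 1 is refused whole. A call with a gripper value outside its range is refused whole. The fingers move at their own pace and stop on an object; the grip force is fixed at half the most. Time passes only in rows, so rows that do not move let the fingers close. It gives the time, the measured TCP pose, the force, the opening and the grip force at its end, in the units of the state.
- ctrl.read_state(): the state, without advancing time (a new reading comes with each control period).
- ctrl.get_image(name): name is "scene" or "top" or "wrist"; returns a dict with "img" (420x560x3 uint8, red, green, blue), "fx", "fy", "cx", "cy" (pixels), "dist" ([k1, k2, p1, p2, k3] as OpenCV has them; the pictures are not rectified), "R" (3x3) and "t" (3): a world point X has camera coordinates R X + t. Camera axes: x right, y down, z forward; pixel columns grow to the right and rows downward; lengths in mm; the calibration is good to about 2 mm. A picture is of the moment at which its call begins. There is no depth.
- ctrl.finish_job(): hands the job in; it is judged then, once.
Trained networks look in a picture, given as the dict that the camera call returned (one of the last four; its "shot" number tells which), for a name from the list of things; names that differ only in an ending like _2 or _b are one class to them, and where a whole thing is asked for, a point or a joint stands for the part that bears it (a point fixed in the world has none). Each returns a list of dicts, best first, with "score" (0 to 1); they miss things now and then, are a little off and sometimes report something else, mostly with a low value. They report only what shows in the picture. A call takes as long as a camera call.
- ctrl.recognise(picture, thing): "centre" ([column, row] in pixels, amid what is visible of it).
The state is a dict: "clock": time; "qpos": joint angles; "qd": joint speeds; "tau": joint torques, N m; "eef_pos": TCP position; "tool_rot": TCP orientation; "force": force on the tool from outside, world axes, zero at the start; "torque": the same for the moment, N m; "width": finger opening in mm; "gripper_force": force on a finger pad.
Only numpy, scipy, OpenCV 4.12 (cv2) and the standard library are available. Lean on these libraries where they do the work, as an engineer would, in place of code of your own. Each camera call takes 0.05 s, during which the arm holds its last target. There are 200 camera calls.

### The job

Set the bench attenuator's knob: it turns only while it is held pressed in as far as its cushion, so press it gently until you feel the cushion (never force it down hard, nor twist it while it is still locked), turn it back counter-clockwise to its end stop, wait a moment there, then turn it clockwise by exactly four clicks. Let go so that the knob pops fully up and locks at that click, and leave the other things on the bench where they lie.

Things in the scene. Friction and masses are not known exactly. Their poses are not given: they have to be found in the camera images.
- unit: Attenuator: grey instrument case lying panel up, fixed to the bench, 160 (its x) x 200 (its y) x 70 mm high; origin at the centre of its underside, z up. A black knob stands on its aluminium panel; three low round sockets (5 mm high) lie in a row on the -y side, 97 mm from the knob's axis. Nothing but the knob is higher than 5 mm on the panel.
- knob_axis (a point): Fixed point on the knob's vertical axis at panel level (70 mm above the bench), at x 0, y +35 mm in the case; axes as the case's. The knob, on a steel shaft 18 mm thick, is a flange disc 48 mm across, 6 mm thick, with a bar grip centred on top: 42 long, 14 wide, 30 mm high, white pointer line at one end. Knob up: flange top 26 mm and bar top 56 mm above the panel.
- first_tick (a point): Fixed tick mark on the panel, first of nine black ticks 20 degrees apart round the knob, 38 mm from its axis, at 40 degrees from the case's +x axis towards its +y. The bar's pointer end points at it at the counter-clockwise end stop; from there the pointer turns clockwise seen from above, one tick per click.
- dial (a joint): Turn of the knob in rad: 0 at the counter-clockwise end stop, growing clockwise seen from above, up to 3.49. A click (spring detent, about 0.3 N m to pass) every 20 degrees (0.349 rad), counted from the stop, which is click 0; four clicks is 1.396. Starts at click 2, 3 or 4. It turns only while pressed to the cushion, else it is locked at its click.
- press (a joint): How far the knob is pressed in (down), m, 0 = fully up, at most 0.019. It goes down against a light return spring (about 3.5 N to start, 6.5 N at 15 mm) until its foot meets the cushion, at a depth that differs from unit to unit (5 to 15.5 mm, not measured: feel for it). Only there and below do the lock teeth let it turn; between clicks it cannot come up.
- stop_pad: The cushion: pad inside the case under the shaft, out of sight, fixed; origin on the knob's axis 8 mm above the bench. Where the knob meets it the push needed steps up by 2 N, then grows by 7 N per mm. Turn with 3 to 9 N on it, that is 9 to 13 N in all by hand; more than 14 N on it (1.7 mm, about 18 N by hand) damages it.
- lock: Lock ring inside the case round the shaft (only its brass collar, 26 mm across, is seen), fixed; origin as knob_axis. Until the knob is pressed to the cushion it holds it at its click with 3.5 degrees of play each way; a twist against it that loads it with more than 25 N (about 0.8 N m by hand) damages it.
- board: Bystander: dark circuit board with small components, 130 x 75 mm, 5 mm thick (components to 17 mm), lying flat; origin at the centre of its underside.
- parts_tray: Bystander: clear plastic parts tray, 120 x 90 x 35 mm; origin at the centre of its underside.
- screwdriver: Bystander: screwdriver with a yellow handle, 170 mm long, lying along its x axis.
- pen: Bystander: black marker pen, 130 mm long and 11 mm thick, lying along its x axis; origin at its underside.

How it is judged:
By the outcome, as a careful person would: the job done as asked, in the order asked, and still so for the second after the job is handed in, with the robot touching nothing.
It also fails if it takes over 64 s, if anything falls off the work surface, if the arm or the gripper's body presses on something with over 40 N, if the wrist force passes 120 N, or if a joint passes its speed limit or range.

## Working session

There is one attempt and no reset: what is moved stays moved. The work goes in short steps, Python scripts to look and compute and a tool call to move; the robot and the scene stay as the last step left them, time stands still between calls to the robot, and variables do not carry over. Pictures are saved under pics/ and viewed, at most 10 in all, crops included, and the job is handed in when it is done.

Besides the shell and the picture viewer there is one more tool, called as name([rows], argument=value, ...), one row to a line, values as JSON. step_arm: Moves the arm, as the interface text tells. Shift numbers are shares of 150 mm and turn numbers shares of 45 degrees, none past 1 either way. Its arguments: {"type":"object","properties":{"series":{"type":"array","items":{"type":"array","items":{"type":"array","items":{"type":"number","minimum":-1,"maximum":1}}}}},"required":["series"]}

```bash
mkdir -p pics; ls; python3 - <<'E'
from cell import ctrl
import cv2
s=ctrl.read_state(); print({k:(v if not hasattr(v,'round') else v) for k,v in s.items()})
for n in("top","scene"):
    p=ctrl.get_image(n); cv2.imwrite(f'pics/{n}1.png',p['img'][:,:,::-1])
    print(n,p['fx'],p['cx'],p['cy'],p['dist'],p['R'],p['t'])
    for th in("unit","knob_axis","dial","first_tick","lock"):
        try: print(th,[(d['centre'],d['score']) for d in ctrl.recognise(p,th)[:3]])
        except Exception as e: print(th,e)
E
```

```text
pics
{'clock': 0.0, 'qpos': array([ 1.08821711,  0.62934616,  0.03848288,  1.51835415, -0.02700777,
        0.99627122, -0.0199941 ]), 'qd': array([ 0.00153072,  0.0007696 ,  0.00106475, -0.00076926,  0.00028377,
       -0.00125535,  0.00085911]), 'tau': array([ 3.50054606e-04, -5.63399863e+01,  1.22587904e+00, -1.93447423e+01,
        1.08090937e-02,  1.05389755e-02,  4.12613559e-06]), 'eef_pos': array([ 262.89245182, -593.7995884 ,  230.39422564]), 'tool_rot': array([-3.13973338e+00,  4.16431301e-05,  4.16748126e-01]), 'force': array([-0.05691615, -0.01537584,  0.79248281]), 'torque': array([-0.03549197,  0.00185572, -0.02516887]), 'gripper_force': 0.0, 'width': 85.70227136293961}
top 520.4771565352265 279.83483457353583 218.02370391104242 [0.02501654 0.         0.         0.         0.        ] [[-0.01008816 -0.99955433 -0.02809576]
 [-0.98821757  0.01425717 -0.15239019]
 [ 0.15272284  0.02622739 -0.98792098]] [  40.25837617  564.84200699 1043.03176548]
unit [([338.7, 211.9], 0.79)]
knob_axis [([340.1, 212.6], 0.81), ([244.5, 231.8], 0.55)]
dial [([318.6, 209.8], 0.89)]
first_tick [([308.9, 150.4], 0.67), ([338.0, 212.0], 0.55)]
lock []
scene 417.8702370916548 285.54470753679664 210.6199137078665 [-0.0998893  0.         0.         0.         0.       ] [[-0.58275353  0.8124098  -0.01971375]
 [ 0.5584802   0.382748   -0.73593739]
 [-0.59033735 -0.43987985 -0.67676254]] [ 330.65200344 -290.28640518 1129.252014  ]
unit [([248.3, 197.3], 0.72)]
knob_axis [([244.5, 199.8], 0.67)]
dial [([262.2, 175.4], 0.68)]
first_tick [([244.8, 198.5], 0.6)]
lock [([262.0, 188.3], 0.57)]
```

View pics/top1.png

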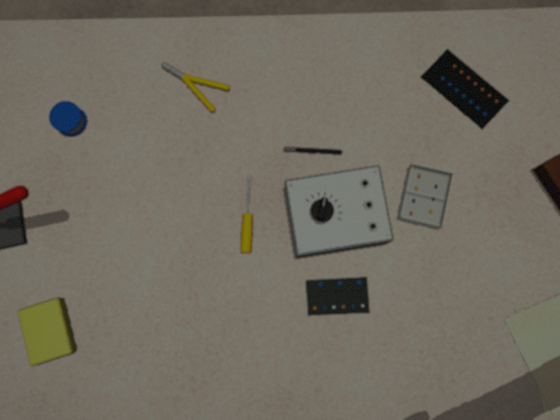

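View pics/scene1.png

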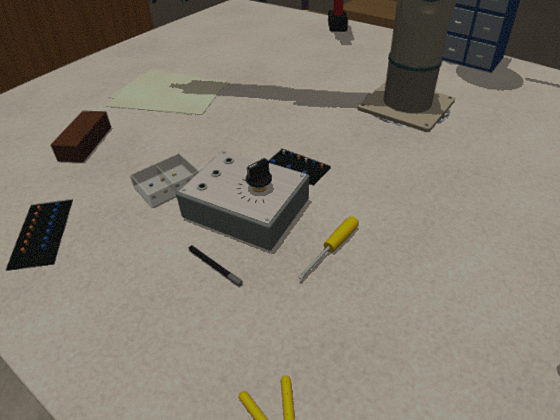

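Top: case centred at (338,212), knob at (321,210) with the pointer roughly up, sockets at (365,183), (369,205) and (373,226). The -y side is image right. The other items are clear of the knob. I'll compute the pose next.

```bash
cat > h.py <<'E'
import numpy as np, cv2
from cell import ctrl
def K(p): return np.array([[p['fx'],0,p['cx']],[0,p['fy'],p['cy']],[0,0,1.]])
def ray(p,uv,z):
    x,y=cv2.undistortPoints(np.array([[uv]],float),K(p),np.array(p['dist'])).ravel()
    R=np.array(p['R']);t=np.array(p['t']);c=-R.T@t;d=R.T@np.array([x,y,1])
    return c+d*(z-c[2])/d[2]
def proj(p,X):
    return cv2.projectPoints(np.array(X,float).reshape(-1,3),cv2.Rodrigues(np.array(p['R']))[0],np.array(p['t']),K(p),np.array(p['dist']))[0].reshape(-1,2)
E
python3 - <<'E'
from h import *
p=ctrl.get_image('top')
S=[ray(p,u,75) for u in[(365,183),(369,205),(373,226)]]
d=S[0]-S[2]; yaw=np.arctan2(d[1],d[0]); print(np.array(S),np.degrees(yaw),np.linalg.norm(d))
m=S[1]; ey=np.array([-np.sin(yaw),np.cos(yaw),0]); print('axis',m+97*ey, 'knobtop',ray(p,(321,210),105), 'rowlead', ray(p,(318.6,209.8),110))
w=ctrl.get_image('wrist'); R=np.array(w['R']);t=np.array(w['t']); print('wristcam',-R.T@t,R, w['fx'])
E
```

```text
[[ 630.18754595 -141.81976029   75.        ]
 [ 584.54800747 -148.29719275   75.        ]
 [ 541.54592936 -154.74724399   75.        ]] 8.297512866815373 89.57932812153336
axis [570.54962253 -52.31258347  75.        ] knobtop [570.65978044 -49.53813106 105.        ] rowlead [570.28123525 -44.58505918 110.        ]
wristcam [ 334.16430211 -562.90427188  374.53228556] [[ 4.05589410e-01 -9.14055011e-01 -8.17159333e-04]
 [-8.71073986e-01 -3.86788246e-01  3.02696158e-01]
 [-2.76997008e-01 -1.22058550e-01 -9.53086758e-01]] 292.91021513937255
```

step_arm([
  [[0,0,0.189,0,0,0,0],[0,0,0.189,0,0,0,0],[0,0,0.189,0,0,0,0],[0,0,0.189,0,0,0,0],[0,0,0,0.086,-0.3,0,0],[0,0,0,0.086,-0.3,0,0],[0,0,0,0.086,-0.3,0,0],[0,0,0,0.086,-0.3,0,0],[0,0,0,0.086,-0.3,0,0],[0,0,0,0.086,-0.3,0,0],[0,0,0,0.086,-0.3,0,0],[0,0,0,0.086,-0.3,0,0]],
])

```text
clock: 1.9
eef_pos: [428.9, -256.4, 231.6]
tool_rot: [3.141, -0.001, -0.177]
force: [1.3, 0.1, 1.0]
width: 85.4
gripper_force: 0.0
```

step_arm([
  [[0,0,0,0.086,-0.3,0,0],[0,0,0,0.086,-0.3,0,0],[0,0,0,0.086,-0.3,0,0],[0,0,0,0.086,-0.3,0,0],[0,0,0,0.086,-0.26,0,0],[0,0,0,0,0,0,0],[0,0,0,0,0,0,0],[0,0,0,0,0,0,0]],
])

```text
clock: 2.7
eef_pos: [529.7, -55.2, 231.4]
tool_rot: [3.141, 0.0, -0.179]
force: [-0.0, -0.6, 0.5]
width: 85.4
gripper_force: 0.0
```

```bash
python3 - <<'E'
from h import *
w=ctrl.get_image('wrist'); cv2.imwrite('pics/w1.png',w['img'][:,:,::-1])
s=ctrl.read_state(); print(s['clock'],s['eef_pos'],s['tool_rot'],s['force'],s['qpos'])
a=np.array([570,-51,70]);y=np.radians(8.3)
for k in range(9):
    th=y+np.radians(40-20*k); print(k,proj(w,a+38*np.array([np.cos(th),np.sin(th),0])).round(0))
for th in("knob_axis","dial","first_tick","unit","lock"): print(th,[(d['centre'],d['score']) for d in ctrl.recognise(w,th)[:3]])
E
```

```text
2.75 [529.59435197 -55.52956765 231.40389362] [ 3.14081343e+00  1.69343743e-04 -1.79381674e-01] [ 0.33518442  0.0274517  -0.16234857] [-0.0729416   0.46532307  0.18043782  1.84855516 -0.10758291  0.83737021
 -1.58932421]
0 [[237. 134.]]
1 [[246. 124.]]
2 [[257. 117.]]
3 [[270. 115.]]
4 [[283. 118.]]
5 [[294. 125.]]
6 [[302. 135.]]
7 [[306. 148.]]
8 [[306. 161.]]
knob_axis [([305.0, 130.9], 0.56)]
dial [([271.2, 151.6], 0.57)]
first_tick [([305.4, 132.0], 0.63)]
unit [([306.7, 128.6], 0.7), ([150.8, 186.7], 0.53)]
lock []
```

View pics/w1.png

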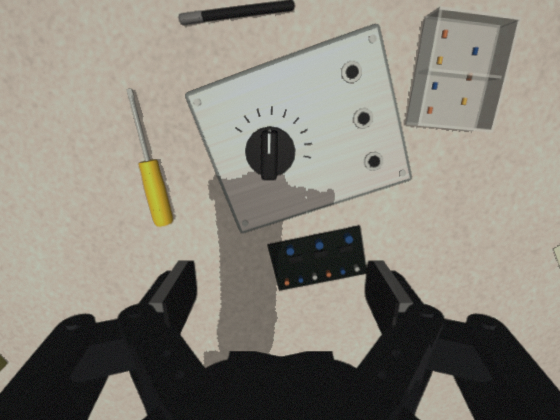

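The wrist view shows the knob at (270,152). The bar stands vertical with its white pointer up at the fourth tick (272,110), so it is at click 3. The sockets are at (351,71), (363,118) and (373,161). Next I'll refine the case pose with a fit.

```bash
cat > fit.py <<'E'
from h import *
from scipy.optimize import least_squares
def fit(w,x0,dump=0):
    g=255-w['img'].mean(2)
    X=[(38*np.cos(np.radians(40-20*k)),35+38*np.sin(np.radians(40-20*k)),70) for k in range(9)]
    S=[(x,-62,75) for x in(45,0,-45)]
    c=lambda q,P:np.array([[q[0]+np.cos(q[2])*x-np.sin(q[2])*(y-35),q[1]+np.sin(q[2])*x+np.cos(q[2])*(y-35),z] for x,y,z in P])
    def cen(uv,r):
        u,v=np.round(uv).astype(int); a=g[v-r:v+r+1,u-r:u+r+1]; m=np.clip(a-np.median(a)-25,0,None)
        yy,xx=np.mgrid[v-r:v+r+1,u-r:u+r+1]; return np.array([(m*xx).sum(),(m*yy).sum()])/m.sum()
    pix=[cen(u,4) for u in x0]
    P=X+S[1:2]
    r=least_squares(lambda q:(proj(w,c(q,P))-pix[:10]).ravel(),[570,-51,.14],loss='soft_l1')
    return r.x,(r.fun.reshape(-1,2)).round(1),np.array(pix).round(1)
E
python3 - <<'E'
from fit import *
w=ctrl.get_image('wrist')
q,f,px=fit(w,[(239,129),(248,118),(259,112),(272,110),(285,114),(297,122),(305,132),(308,145),(307,157),(363,118)])
print(q,np.degrees(q[2]),f.tolist(),px.tolist())
print('bar top centre', ray(w,(269.5,153),126),proj(w,[[q[0],q[1],126]]))
im=w['img'][90:190,200:330][:,:,::-1]; cv2.imwrite('pics/w1c.png',cv2.resize(im,None,fx=6,fy=6,interpolation=cv2.INTER_CUBIC))
E
```

```text
fit.py:10: RuntimeWarning: invalid value encountered in divide
  yy,xx=np.mgrid[v-r:v+r+1,u-r:u+r+1]; return np.array([(m*xx).sum(),(m*yy).sum()])/m.sum()
Traceback (most recent call last):
  File "fit.py", line 13, in fit
    r=least_squares(lambda q:(proj(w,c(q,P))-pix[:10]).ravel(),[570,-51,.14],loss='soft_l1')
ValueError: Residuals are not finite in the initial point.
```

```bash
sed -i 's/np.median(a)-25/np.percentile(a,25)-15/; s/cen(u,4) for u in x0/cen(u,4 if i<9 else 14) for i,u in enumerate(x0)/' fit.py; python3 - <<'E'
from fit import *
w=ctrl.get_image('wrist')
q,f,px=fit(w,[(239,129),(248,118),(259,112),(272,110),(285,114),(297,122),(305,132),(308,145),(307,157),(363,118)])
print(q,np.degrees(q[2]),f.tolist(),px.tolist())
print('bar top centre', ray(w,(269.5,153),126),proj(w,[[q[0],q[1],126]]))
im=w['img'][90:190,200:330][:,:,::-1]; cv2.imwrite('pics/w1c.png',cv2.resize(im,None,fx=6,fy=6,interpolation=cv2.INTER_CUBIC))
E
```

```text
[ 5.74228341e+02 -5.27730413e+01  1.45210402e-01] 8.319943177311764 [[0.2, -0.2], [0.2, 0.3], [0.0, 0.1], [-0.1, 0.7], [-0.0, -0.3], [0.0, -0.2], [-0.3, 0.0], [-0.6, -0.2], [-0.2, -0.1], [0.8, 0.0]] [[239.0, 129.6], [247.3, 118.9], [259.0, 112.6], [272.2, 109.9], [285.1, 113.7], [296.3, 120.8], [304.6, 131.1], [308.7, 143.9], [307.6, 156.7], [363.6, 118.5]]
bar top centre [577.32774522 -53.4390411  126.        ] [[269.4116716  156.76987851]]
```

View pics/w1c.png

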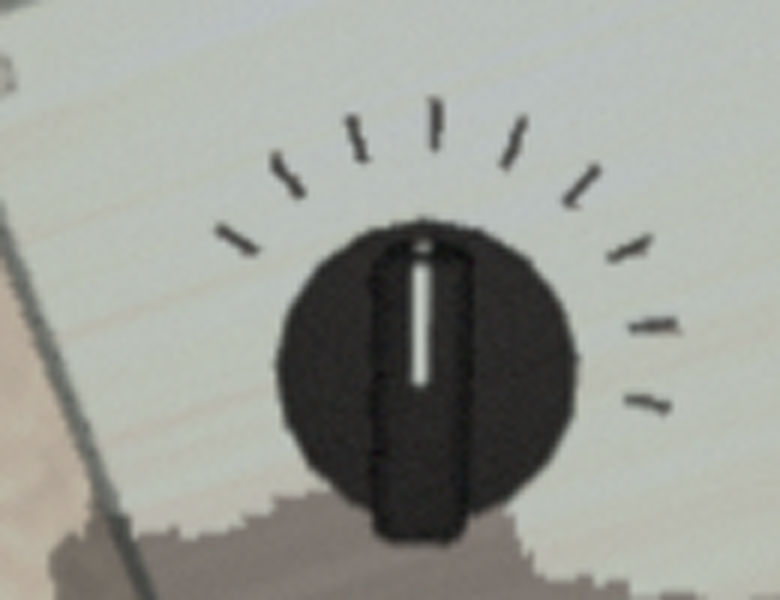

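step_arm([
  [[0,0,0.031,0,0,0,0],[0,0,0,0.096,-0.026,0,0],[0,0,0,0.096,-0.026,0,0],[0,0,0,0.096,-0.026,0,0],[0,0,0,0,0,0.2,0],[0,0,0,0,0,0.2,0],[0,0,0,0,0,0.2,0],[0,0,0,0,0,0,0],[0,0,0,0,0,0,0],[0,0,0,0,0,0,0]],
])

```text
clock: 4.1
eef_pos: [576.1, -51.3, 142.9]
tool_rot: [-3.141, -0.003, -0.202]
force: [-0.3, -0.2, 0.4]
width: 85.3
gripper_force: 0.0
```

```bash
python3 - <<'E'
from h import *
s=ctrl.read_state(); print(s['clock'],s['eef_pos'],s['tool_rot'],s['force'],s['torque'])
w=ctrl.get_image('wrist'); cv2.imwrite('pics/w2.png',w['img'][:,:,::-1])
print(proj(w,[[574.2,-52.8,126],[574.2,-52.8,96]]))
E
```

```text
4.1 [576.11985279 -51.28797225 142.91996776] [-3.14125444e+00 -2.86287488e-03 -2.01669564e-01] [-0.27130063 -0.17219122  0.35800752] [ 0.00181232  0.00707708 -0.02757999]
[[283.77558183 251.77505389]
 [283.36154345 232.71031155]]
```

View pics/w2.png

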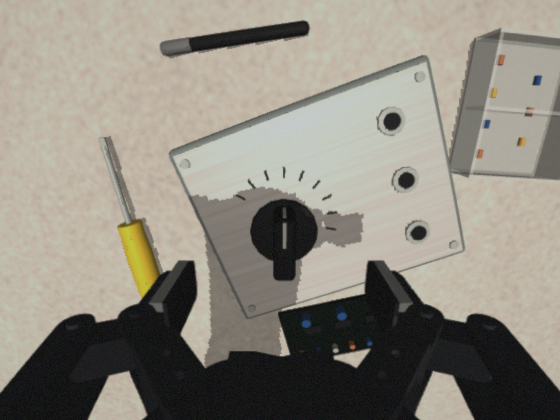

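The bar is upright in the view at (284,250) and midway between the fingers (x≈281). A small sideways correction remains, then I go down.

step_arm([
  [[0,0,0,-0.01,0.012,0,0],[0,0,0,0,0,0.1,0],[0,0,0,0,0,0.1,0],[0,0,0,0,0,0.08,0],[0,0,0,0,0,0,0],[0,0,0,0,0,0,0],[0,0,0,0,0,0,0],[0,0,0,0,0,0,0]],
])

```text
clock: 4.95
eef_pos: [573.6, -52.6, 100.0]
tool_rot: [-3.141, -0.001, -0.201]
force: [-0.2, 0.5, 0.4]
width: 85.1
gripper_force: 0.0
```

step_arm([
  [[0,0,0,0,0,0,0.7],[0,0,0,0,0,0,0.7],[0,0,0,0,0,0,0.7],[0,0,0,0,0,0,0.7],[0,0,0,0,0,0,0.7],[0,0,0,0,0,0,0.7],[0,0,0,0,0,0,0.7],[0,0,0,0,0,0,0.7]],
])

```text
clock: 5.75
eef_pos: [573.0, -52.6, 99.3]
tool_rot: [-3.142, 0.0, -0.201]
force: [-0.2, 0.2, -0.7]
width: 25.8
gripper_force: 0.0
```

step_arm([
  [[0,0,0,0,0,0,1],[0,0,0,0,0,0,1],[0,0,0,0,0,0,1],[0,0,0,0,0,0,1],[0,0,0,0,0,0,1],[0,0,0,0,0,0,1]],
])

```text
clock: 6.35
eef_pos: [573.0, -52.8, 99.5]
tool_rot: [3.141, -0.0, -0.202]
force: [-2.4, -1.1, 4.6]
width: 13.1
gripper_force: 61.0
```

```bash
cat > st.py <<'E'
from cell import ctrl
s=ctrl.read_state()
for k in('clock','eef_pos','tool_rot','force','torque','width','gripper_force'): print(k,s[k])
E
python3 st.py
```

```text
clock 6.35
eef_pos [572.97452042 -52.83965902  99.45798022]
tool_rot [ 3.14136171e+00 -7.55016245e-05 -2.01577693e-01]
force [-2.40726653 -1.12470336  4.58693327]
torque [-0.21301863  0.2817172  -0.08729557]
width 13.076130989449549
gripper_force 60.974814891815186
```

step_arm([
  [[0,0,0,0,0,0.0067,1],[0,0,0,0,0,0.0067,1],[0,0,0,0,0,0.0067,1],[0,0,0,0,0,0,1],[0,0,0,0,0,0,1]],
])

```text
clock: 6.85
eef_pos: [573.0, -52.8, 96.2]
tool_rot: [3.141, 0.0, -0.201]
force: [-1.7, -2.5, 2.8]
width: 12.7
gripper_force: 61.0
```

step_arm([
  [[0,0,0,0,0,0.0067,1],[0,0,0,0,0,0,1],[0,0,0,0,0,0,1]],
])

```text
clock: 7.15
eef_pos: [573.0, -52.8, 95.3]
tool_rot: [3.141, -0.0, -0.202]
force: [-2.4, -2.7, 3.5]
width: 13.3
gripper_force: 61.0
```

```bash
python3 st.py
```

```text
clock 7.15
eef_pos [573.01802265 -52.80770569  95.26945745]
tool_rot [ 3.14136496e+00 -5.36499727e-05 -2.01533988e-01]
force [-2.36062188 -2.6860411   3.49854061]
torque [-0.45978505  0.3242974  -0.03245727]
width 13.294974472691665
gripper_force 61.00716233253479
```

step_arm([
  [[0,0,0,0,0,0.0067,1],[0,0,0,0,0,0,1],[0,0,0,0,0,0,1]],
])

```text
clock: 7.45
eef_pos: [573.0, -52.8, 94.3]
tool_rot: [3.141, -0.0, -0.201]
force: [-2.2, -2.2, 3.3]
width: 13.1
gripper_force: 61.0
```

step_arm([
  [[0,0,0,0,0,0.0067,1],[0,0,0,0,0,0,1],[0,0,0,0,0,0,1]],
])

```text
clock: 7.75
eef_pos: [573.0, -52.7, 93.3]
tool_rot: [3.141, 0.0, -0.201]
force: [-1.0, -3.4, 4.0]
width: 13.0
gripper_force: 61.1
```

step_arm([
  [[0,0,0,0,0,0.0067,1],[0,0,0,0,0,0,1],[0,0,0,0,0,0,1]],
])

```text
clock: 8.05
eef_pos: [573.0, -52.7, 92.3]
tool_rot: [3.141, -0.0, -0.201]
force: [-1.2, -3.8, 4.6]
width: 12.7
gripper_force: 61.1
```

step_arm([
  [[0,0,0,0,0,0.0067,1],[0,0,0,0,0,0,1],[0,0,0,0,0,0,1]],
])

```text
clock: 8.35
eef_pos: [573.0, -52.7, 91.3]
tool_rot: [3.141, -0.0, -0.201]
force: [-0.5, -3.8, 4.6]
width: 13.0
gripper_force: 61.1
```

step_arm([
  [[0,0,0,0,0,0.0067,1],[0,0,0,0,0,0,1],[0,0,0,0,0,0,1]],
])

```text
clock: 8.65
eef_pos: [573.1, -52.7, 90.3]
tool_rot: [3.141, -0.0, -0.201]
force: [-1.1, -4.3, 4.9]
width: 13.1
gripper_force: 61.2
```

step_arm([
  [[0,0,0,0,0,0.0067,1],[0,0,0,0,0,0,1],[0,0,0,0,0,0,1]],
])

```text
clock: 8.95
eef_pos: [573.1, -52.7, 89.7]
tool_rot: [3.142, -0.0, -0.201]
force: [-2.8, -3.8, 8.1]
width: 12.5
gripper_force: 61.7
```

step_arm([
  [[0,0,0,0,0,0.004,1],[0,0,0,0,0,0,1],[0,0,0,0,0,0,1]],
])

```text
clock: 9.25
eef_pos: [573.1, -52.7, 89.3]
tool_rot: [-3.142, -0.0, -0.201]
force: [-3.1, -3.6, 10.3]
width: 13.0
gripper_force: 62.0
```

```bash
python3 st.py
```

```text
clock 9.25
eef_pos [573.05869411 -52.72555025  89.34643648]
tool_rot [-3.14157454e+00 -2.86479809e-04 -2.01466373e-01]
force [-3.12424725 -3.64818596 10.25316481]
torque [-0.78693612  0.69643894 -0.05961732]
width 12.975355748775518
gripper_force 61.97920382022858
```

step_arm([
  [[0,0,-0.07,0,0,0.0006,1],[0,0,-0.07,0,0,0,1],[0,0,0,0,0,0,1],[0,0,0,0,0,0,1]],
])

```text
clock: 9.65
eef_pos: [573.1, -52.9, 89.3]
tool_rot: [-3.142, -0.0, -0.092]
force: [-3.0, -4.0, 9.8]
width: 13.1
gripper_force: 62.0
```

```bash
python3 st.py
```

```text
clock 9.65
eef_pos [573.07149173 -52.85046154  89.33745031]
tool_rot [-3.14152083e+00 -3.47198877e-04 -9.20321606e-02]
force [-3.04077935 -4.02231122  9.80876668]
torque [-0.77819463  0.7650761  -0.12019482]
width 13.125242216325088
gripper_force 61.99580669403076
```

step_arm([
  [[0,0,-0.1,0,0,0,1],[0,0,-0.1,0,0,0,1],[0,0,-0.104,0,0,0,1],[0,0,0,0,0,0,1],[0,0,0,0,0,0,1]],
])

```text
clock: 10.15
eef_pos: [573.1, -53.1, 89.4]
tool_rot: [3.141, -0.0, 0.147]
force: [-2.8, -4.3, 10.7]
width: 13.0
gripper_force: 61.9
```

```bash
python3 st.py
```

```text
clock 10.15
eef_pos [573.06203486 -53.12077651  89.36370166]
tool_rot [ 3.14115098e+00 -2.19853202e-04  1.47190338e-01]
force [-2.84894676 -4.25497038 10.72262133]
torque [-1.03450612  0.76233129 -0.01542906]
width 12.99523677401306
gripper_force 61.91910266876221
```

Force stays steady at about 10.5 N. I'll turn another 36 degrees and then feel for the stop.

step_arm([
  [[0,0,-0.1,0,0,0,1],[0,0,-0.1,0,0,0,1],[0,0,-0.1,0,0,0,1],[0,0,-0.144,0,0,0,1],[0,0,0,0,0,0,1],[0,0,0,0,0,0,1]],
])

```text
clock: 10.75
eef_pos: [573.2, -53.5, 89.4]
tool_rot: [3.141, 0.0, 0.496]
force: [-2.4, -5.6, 9.5]
width: 13.3
gripper_force: 61.9
```

```bash
python3 st.py
```

```text
clock 10.75
eef_pos [573.18930324 -53.54957568  89.405153  ]
tool_rot [3.14054476e+00 4.41003222e-05 4.95804211e-01]
force [-2.39794171 -5.57452828  9.46740894]
torque [-1.28724005  0.63697476  0.01832042]
width 13.270974672463986
gripper_force 61.853846311569214
```

step_arm([
  [[0,0,-0.1,0,0,0,1],[0,0,-0.1,0,0,0,1],[0,0,-0.1,0,0,0,1],[0,0,-0.1,0,0,0,1],[0,0,0,0,0,0,1],[0,0,0,0,0,0,1]],
])

```text
clock: 11.35
eef_pos: [573.4, -53.8, 89.5]
tool_rot: [3.14, 0.001, 0.811]
force: [-1.6, -5.3, 10.0]
width: 13.0
gripper_force: 61.8
```

```bash
python3 st.py
```

```text
clock 11.35
eef_pos [573.41394089 -53.79872739  89.48264226]
tool_rot [3.13980937e+00 6.53754888e-04 8.11074515e-01]
force [-1.62838685 -5.26119455 10.04084084]
torque [-1.57964767  0.45479937  0.25250671]
width 13.026934774709732
gripper_force 61.836583614349365
```

step_arm([
  [[0,0,-0.03,0,0,0,1],[0,0,-0.03,0,0,0.0006,1],[0,0,0,0,0,0,1],[0,0,0,0,0,0,1]],
])

```text
clock: 11.75
eef_pos: [573.5, -53.9, 89.4]
tool_rot: [3.14, 0.001, 0.856]
force: [-1.4, -6.0, 10.3]
width: 13.5
gripper_force: 61.9
```

```bash
python3 st.py
```

```text
clock 11.75
eef_pos [573.45090047 -53.85146629  89.42361428]
tool_rot [3.14000765e+00 5.17918385e-04 8.55912883e-01]
force [-1.3510375  -5.96480332 10.28626601]
torque [-1.40237201  0.45861248 -0.18678059]
width 13.522575208798592
gripper_force 61.90862059593201
```

step_arm([
  [[0,0,-0.03,0,0,0,1],[0,0,0,0,0,0,1],[0,0,0,0,0,0,1]],
])

```text
clock: 12.05
eef_pos: [573.4, -53.9, 89.4]
tool_rot: [3.14, 0.0, 0.877]
force: [-1.5, -5.0, 9.8]
width: 13.1
gripper_force: 62.5
```

```bash
python3 st.py
```

```text
clock 12.05
eef_pos [573.42936642 -53.88584355  89.41282495]
tool_rot [3.14030264e+00 2.90890085e-04 8.77344420e-01]
force [-1.4681835  -4.97033267  9.77995413]
torque [-1.26774553  0.49342468 -0.67020847]
width 13.128215308890153
gripper_force 62.45706081390381
```

step_arm([
  [[0,0,0,0,0,0.001,1],[0,0,0,0,0,0,1],[0,0,0,0,0,0,1],[0,0,0,0,0,0,1],[0,0,0,0,0,0,1],[0,0,0,0,0,0,1],[0,0,0,0,0,0,1],[0,0,0,0,0,0,1],[0,0,0,0,0,0,1],[0,0,0,0,0,0,1],[0,0,0,0,0,0,1],[0,0,0,0,0,0,1]],
])

```text
clock: 13.25
eef_pos: [573.5, -53.9, 89.3]
tool_rot: [3.14, 0.0, 0.877]
force: [-3.3, -5.4, 9.9]
width: 12.8
gripper_force: 62.5
```

step_arm([
  [[0,0,0.1,0,0,0,1],[0,0,0.1,0,0,0,1],[0,0,0.1,0,0,0,1],[0,0,0.1,0,0,0,1],[0,0,0.08,0,0,0,1],[0,0,0,0,0,0,1],[0,0,0,0,0,0,1]],
])

```text
clock: 13.95
eef_pos: [573.2, -53.5, 89.3]
tool_rot: [3.14, 0.0, 0.503]
force: [-3.0, -4.4, 10.7]
width: 12.7
gripper_force: 62.0
```

```bash
python3 st.py
```

```text
clock 13.95
eef_pos [573.1983777  -53.52487375  89.25969947]
tool_rot [3.14025454e+00 2.29339238e-04 5.03267604e-01]
force [-3.03814717 -4.39699718 10.74623972]
torque [-1.24500872  0.66369976 -0.07316217]
width 12.720778115694245
gripper_force 62.02958822250366
```

step_arm([
  [[0,0,0.13,0,0,0,1],[0,0,0.13,0,0,0,1],[0,0,0.13,0,0,0,1],[0,0,0.13,0,0,0,1],[0,0,0.13,0,0,0,1],[0,0,0.13,0,0,0,1],[0,0,0.13,0,0,0,1],[0,0,0,0,0,0,1],[0,0,0,0,0,0,1]],
])

```text
clock: 14.85
eef_pos: [573.1, -52.7, 89.2]
tool_rot: [3.141, -0.0, -0.21]
force: [-2.3, -2.9, 10.3]
width: 12.6
gripper_force: 62.1
```

```bash
python3 st.py
```

```text
clock 14.85
eef_pos [573.10166686 -52.69975187  89.17322671]
tool_rot [ 3.14132399e+00 -4.60492167e-04 -2.10424563e-01]
force [-2.3474401  -2.87190773 10.32490855]
torque [-0.82483322  0.79100657  0.03600004]
width 12.636358784447323
gripper_force 62.08319664001465
```

step_arm([
  [[0,0,0.12,0,0,0,1],[0,0,0.12,0,0,0,1],[0,0,0.12,0,0,0,1],[0,0,0.075,0,0,0,1],[0,0,0,0,0,0,1],[0,0,0,0,0,0,1],[0,0,0,0,0,0,1]],
])

```text
clock: 15.55
eef_pos: [573.3, -52.3, 89.2]
tool_rot: [-3.141, -0.001, -0.552]
force: [-3.5, -3.4, 11.8]
width: 12.9
gripper_force: 62.1
```

```bash
python3 st.py
```

```text
clock 15.55
eef_pos [573.28599711 -52.33150439  89.17564503]
tool_rot [-3.14082400e+00 -5.05262427e-04 -5.52326053e-01]
force [-3.54310917 -3.36111018 11.80339978]
torque [-0.47701699  0.73792297 -0.06484552]
width 12.925126073928432
gripper_force 62.08045721054077
```

step_arm([
  [[0,0,0,0,0,-0.014,1],[0,0,0,0,0,-0.014,1],[0,0,0,0,0,-0.014,1],[0,0,0,0,0,0,1],[0,0,0,0,0,0,1]],
])

```text
clock: 16.05
eef_pos: [573.2, -52.4, 94.7]
tool_rot: [-3.141, -0.0, -0.552]
force: [-2.0, -3.6, 4.0]
width: 13.3
gripper_force: 61.0
```

```bash
python3 st.py
```

```text
clock 16.05
eef_pos [573.21283027 -52.35065113  94.68711179]
tool_rot [-3.14120907e+00 -1.95710747e-04 -5.52280325e-01]
force [-1.98425952 -3.62566494  4.03072319]
torque [-0.41314452  0.27355995 -0.06289024]
width 13.252241729303012
gripper_force 61.0344260931015
```

step_arm([
  [[0,0,0,0,0,-0.013,1],[0,0,0,0,0,-0.013,1],[0,0,0,0,0,0,1],[0,0,0,0,0,0,0],[0,0,0,0,0,0,0],[0,0,0,0,0,0,0],[0,0,0,0,0,0,0],[0,0,0,0,0,0,0],[0,0,0,0,0,0,0],[0,0,0,0,0,0,0],[0,0,0,0,0,0,0]],
])

```text
clock: 17.15
eef_pos: [573.0, -52.6, 98.5]
tool_rot: [-3.142, 0.0, -0.552]
force: [-0.6, -0.4, -0.1]
width: 85.3
gripper_force: 0.0
```

step_arm([
  [[0,0,0,0,0,-0.1,0],[0,0,0,0,0,-0.2,0],[0,0,0,0,0,-0.2,0],[0,0,0,0,0,-0.2,0],[0,0,0,-0.15,0,0,0],[0,0,0,-0.15,0,0,0],[0,0,0,0,0,0,0],[0,0,0,0,0,0,0],[0,0,0,0,0,0,0]],
])

```text
clock: 18.05
eef_pos: [535.5, -29.5, 203.7]
tool_rot: [-3.141, -0.001, -0.553]
force: [-0.6, -0.8, -0.2]
width: 85.5
gripper_force: 0.0
```

```bash
python3 st.py; python3 - <<'E'
from h import *
w=ctrl.get_image('wrist')
c=proj(w,[[574,-53,96]])[0].round().astype(int); print(c)
im=w['img'][max(0,c[1]-60):c[1]+60,max(0,c[0]-70):c[0]+70,::-1]
cv2.imwrite('pics/w3.png',cv2.resize(im,None,fx=5,fy=5,interpolation=cv2.INTER_CUBIC))
E
```

```text
clock 18.05
eef_pos [535.54796968 -29.51527979 203.65090539]
tool_rot [-3.14145889e+00 -1.19387350e-03 -5.52904440e-01]
force [-0.63528195 -0.81186107 -0.17366304]
torque [ 0.01815104 -0.01661528 -0.02795441]
width 85.47996660195577
gripper_force 0.0
[281 154]
```

View pics/w3.png

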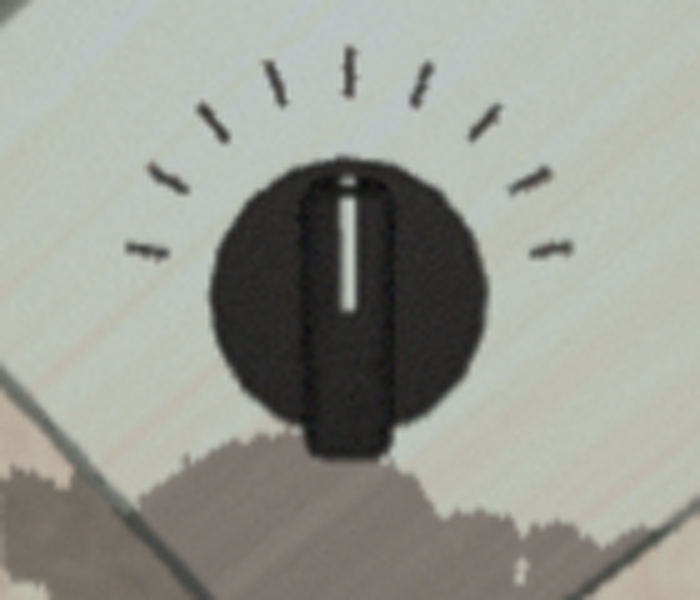

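The pointer in the crop (348,240) lines up with the fifth of nine ticks (349,72), which is click 4. The gripper is clear and nothing else has moved.

```bash
python3 -c "
from cell import ctrl
print(ctrl.finish_job())"
```

```text
the job is handed in; nothing more can be done
None
```

The knob was pressed to its cushion, turned back to the counter-clockwise stop, held there about 1.5 s and turned clockwise four clicks. It was then released, and the wrist picture shows the pointer at the click 4 tick. I did not measure that it popped fully up, and the job is handed in with no verdict returned.

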